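# Fill the ball carrier and hold its cover ready above it

## Robot

A 7-joint arm with a two-finger parallel gripper is mounted at the origin on a cart in front of the work surface, level with it; the furniture and walls round the work are solid. World frame = base frame: x ahead of the robot, y to its left, z up, the work surface at z = 0. Lengths are in mm, angles in rad, forces in N, time in s.
With the tool pointing down it reaches from about 400 to 875 mm from the base axis. Payload 6.5 kg.
Tool frame: the origin (TCP) lies at the very end of the fingers, on their centre line; the grasp point (between the pads) lies 19 mm behind it; z points along the fingers, y is the line along which they close (so a half turn about z gives the same grasp; the last joint's range is limited). The gripper opens to 88 mm and grips with 3 to 60 N. Pads are 18 mm wide; open, the fingers measure 123 mm over their backs; the gripper's body (75 mm by 187 mm) begins 45 mm behind the grasp point.
Start: joints at [1.232, 0.536, -0.004, 1.538, 0.003, 1.067, -0.071], TCP at [175.125, -625.956, 238.716] pointing down, gripper open.
Joint ranges: [-2.7, 2.7], [-0.37, 2.16], [-1.27, 1.26], [0.24, 2.4], [-1.31, 4.45], [0.19, 1.91], [-2.76, 2.76]. Speed limits (rad/s): [2.39, 2.39, 3.14, 3.14, 3.14, 3.14, 3.14].

## Interface

Orientations are given as a unit quaternion [w, x, y, z].
In Python, from cell import monitor, viewer, robot, finder gives the robot as it stands.
- The arm moves only by the tool drive_tool, never from a script. Its argument "series" is text: rows parted by semicolons, each of 4 numbers parted by spaces: the shift along the tool's x, y, z in units of 60 mm (1.0 is 60 mm), then the turn about the tool's z in units of 8 degrees (1.0 is 8 degrees). In form: x y z roll; .... A call has 1 to 5 rows; each row is the pose to reach, as a shift and turn from the pose commanded when the call began, along the tool's axes at that moment; what a row does not reach only later rows make up. A row lasts 1/8 s, in which the tool goes at most 62.5 mm and 10.7 degrees, less where a joint would pass 70% of its speed; a pose out of reach is approached as far as the arm can. A call with a gripper value outside its range is refused whole. "fingers" is the opening in per cent of the stroke, from 0 (shut) to 100 (fully open), set as the call begins (left out, the last holds). The fingers move at their own pace and stop on an object; "squeeze" is the grip in N (left out, the last holds). Time passes only in rows, so rows that repeat a pose let the fingers close. It gives the time, the measured TCP pose, the force, the opening and the grip force at its end, in the units of the state.
- monitor.sense(): the state, without advancing time (a new reading comes with each control period).
- viewer.grab_frame(name): name is "side" or "top"; returns (picture, depth): 480x640x3 uint8, red, green, blue; 480x640 float32, mm along the optical axis (not along the pixel's ray), 0 where there is no reading.
- viewer.get_calibration(name): a dict with "K" (3x3 intrinsics, pixels), "rvec" (rotation vector, rad) and "tvec" (3), from world to camera coordinates, as OpenCV has them. Camera axes: x right, y down, z forward; pixel columns grow to the right and rows downward; lengths in mm; the calibration is good to about 2 mm. A picture is of the moment at which its call begins. get_calibration takes no time and is no camera call.
- robot.finish_job(): hands the job in; it is judged then, once.
Trained networks look in the newest picture that a camera, given by its name, has taken for a name from the list of things; names that differ only in an ending like _2 or _b are one class to them, and where a whole thing is asked for, a point or a joint stands for the part that bears it (a point fixed in the world has none). Each returns a list of dicts, best first, with "conf" (0 to 1); they miss things now and then, are a little off and sometimes report something else, mostly with a low value. They report only what shows in the picture. A call takes as long as a camera call.
- finder.find_in(camera, label): "position" ([x, y, z] in mm, in the coordinates of the camera as it stood for that picture, good to about 4 mm: the middle of the surface that is visible of it).
- finder.silhouettes(camera, label): "pixels" (480x640 bool, what is visible of it).
The state is a dict: "clock": time; "q": joint angles; "qd": joint speeds; "joint_torque": joint torques, N m; "tool_pos": TCP position; "tool_rot": TCP orientation; "wrist_force": force on the tool from outside, world axes, zero at the start; "moment": the same for the moment, N m; "grip_width": finger opening in mm; "finger_force": force on a finger pad.
Only numpy, scipy, OpenCV 4.12 (cv2) and the standard library are available. Lean on these libraries where they do the work, as an engineer would, in place of code of your own. Each camera call takes 0.05 s, during which the arm holds its last target. There are 200 camera calls.

## Task

Set one of the two steel balls from the white stand into each of the two empty wells of the blue carrier (set them in, do not let them fall), so that each of its four wells holds one ball. Then take the orange square cover by its black grip, lift it over the row of two bottles and a beaker without disturbing them, and hold it level just above the carrier, about 1 cm above the block's top face, squarely in line with the block (any of the four ways round) and touching neither block nor balls. Finish like that, with the cover still held in the gripper: a colleague will slip a sealing sheet into the gap.

Things in the scene. Friction and masses are not known exactly. Their poses are not given: they have to be found in the camera images.
- carrier: blue square four-well block, 104 x 104 mm, 16 mm high, fixed to the bench in any yaw; origin at the centre of its underside, on the bench; x and y along its sides, z up. Four round wells 27 mm wide, 10 mm deep, centres at (+-25, +-25) mm. Two wells on one side already hold balls at the start.
- well0 (a point): well at (-25, -25) mm of the carrier: the point where the centre of a ball seated in it lies, 18 mm above the bench and 2 mm above the block's top face
- well1 (a point): well at (25, -25) mm of the carrier: the point where the centre of a ball seated in it lies, 18 mm above the bench and 2 mm above the block's top face
- well2 (a point): well at (-25, 25) mm of the carrier: the point where the centre of a ball seated in it lies, 18 mm above the bench and 2 mm above the block's top face
- well3 (a point): well at (25, 25) mm of the carrier: the point where the centre of a ball seated in it lies, 18 mm above the bench and 2 mm above the block's top face
- ball0_center (a point): centre of a steel ball, 24 mm in diameter, about 56 g. Four like balls: at the start two sit in wells of the carrier and two in the stand, and any may be in any of these four places; tell by position. A seated ball stands 14 mm proud of the block or stand
- ball1_center (a point): centre of a steel ball, 24 mm in diameter, about 56 g. Four like balls: at the start two sit in wells of the carrier and two in the stand, and any may be in any of these four places; tell by position. A seated ball stands 14 mm proud of the block or stand
- ball2_center (a point): centre of a steel ball, 24 mm in diameter, about 56 g. Four like balls: at the start two sit in wells of the carrier and two in the stand, and any may be in any of these four places; tell by position. A seated ball stands 14 mm proud of the block or stand
- ball3_center (a point): centre of a steel ball, 24 mm in diameter, about 56 g. Four like balls: at the start two sit in wells of the carrier and two in the stand, and any may be in any of these four places; tell by position. A seated ball stands 14 mm proud of the block or stand
- stand: white stand 112 x 50 mm, 16 mm high, fixed to the bench; origin at the centre of its underside; long side along its x. Two round seats like the wells at (+-30, 0) mm, each holding a ball at the start, the ball's centre 18 mm above the bench (Tall instrument cabinets stand behind: fronts at about world x = 0.63 m, from y = 0.18 m to the right, over 0.6 m high; keep arm and gripper clear)
- cover: orange square cover, open below: 104 x 104 mm, walls 4 mm, inner depth 26 mm, top face at 30 mm, about 0.22 kg (varies); origin at the centre of its lower rim, z up. On its top a black straight grip 14 mm wide (along x), 64 mm long (along y), from 30 to 60 mm above the rim. Stands on the bench at the start
- beaker: upturned whitish translucent plastic beaker, 57 mm wide, 58 mm tall, the near one, of the row of three that runs away from the robot between the cover and the ball stand; loose; origin at the centre of its underside. Leave it standing where it is
- bottle_mid: white plastic bottle with black cap, 72 mm wide, 152 mm tall, the middle one, of the row of three that runs away from the robot between the cover and the ball stand; loose; origin at the centre of its underside. Leave it standing where it is
- bottle_rear: glass bottle with purple cap, 75 mm wide, 136 mm tall, the far one, of the row of three that runs away from the robot between the cover and the ball stand; loose; origin at the centre of its underside. Leave it standing where it is

How it is judged (in metres and radians):
On the way, in this order (a step that is already met when the one before it is completed fails the run):
1. each of the carrier's four wells holds a ball (distance between any of ball0_center, ball1_center, ball2_center, ball3_center and well0 below 0.005 m and distance between any of ball0_center, ball1_center, ball2_center, ball3_center and well1 below 0.005 m and distance between any of ball0_center, ball1_center, ball2_center, ball3_center and well2 below 0.005 m and distance between any of ball0_center, ball1_center, ball2_center, ball3_center and well3 below 0.005 m), for 0.2 s.
2. the cover, its rim higher than 155 mm, passes above the row of bottles (within 120 mm of the middle bottle, seen from above) (height (world z) of cover above 0.155 m and horizontal distance between cover and bottle_mid below 0.12 m), for 0.02 s.
At the end, for the whole second after the job is handed in: A ball in every well (centre within 5 mm of its place); the cover gripped (over 1 N), at rest, rim 4 to 18 mm above the block's top face, within 7 mm of its centre in plan, 0.10 rad of its sides, 0.08 rad of level, touching neither carrier nor balls (all of step 1 and height (world z) of cover between 0.02 and 0.034 m and horizontal distance between cover and carrier below 0.007 m and (angle between the x axis of cover and the x axis of carrier, either way round below 0.1 rad or angle between the x axis of cover and the y axis of carrier, either way round below 0.1 rad) and angle between cover's own z axis and vertical below 0.08 rad and linear speed of cover below 0.02 m/s and contact force between the fingers and cover above 1 N and contact force between cover and carrier below 0.05 N and contact force between cover and ball0 below 0.05 N and contact force between cover and ball1 below 0.05 N and contact force between cover and ball2 below 0.05 N and contact force between cover and ball3 below 0.05 N); the arm keeps its last pose, push and grip.
It fails at once if a bottle or the beaker of the row is shifted by more than 15 mm or tipped (distance of any of beaker, bottle_mid, bottle_rear from where it was at the start of the episode above 0.015 m or angle between any of beaker, bottle_mid, bottle_rear's own z axis and vertical above 0.2 rad).
It fails at once if a ball is let fall or thrown (faster than 0.7 m/s out of the fingers) ((linear speed of ball0 above 0.7 m/s and contact force between the fingers and ball0 below 0.05 N) or (linear speed of ball1 above 0.7 m/s and contact force between the fingers and ball1 below 0.05 N) or (linear speed of ball2 above 0.7 m/s and contact force between the fingers and ball2 below 0.05 N) or (linear speed of ball3 above 0.7 m/s and contact force between the fingers and ball3 below 0.05 N)).
It also fails if it takes over 72 s, if anything falls off the work surface, if the arm or the gripper's body presses on something with over 40 N, if the wrist force passes 120 N, or if a joint passes its speed limit or range.

## Working session

There is one attempt and no reset: what is moved stays moved. The work goes in short steps, Python scripts to look and compute and a tool call to move; the robot and the scene stay as the last step left them, time stands still between calls to the robot, and variables do not carry over. Pictures are saved under pics/ and viewed, at most 11 in all, crops included, and the job is handed in when it is done.

Besides the shell and the picture viewer there is one more tool, called after "Emit:" as name(argument=value, ...) on one line, values as JSON. drive_tool: Moves the arm, as the interface text tells. Its arguments: {"type":"object","properties":{"series":{"type":"string"},"fingers":{"type":"number"},"squeeze":{"type":"number"}},"required":["series"]}

```bash
ls; mkdir -p pics; cat > h.py <<'E'
import numpy as np,cv2
from scipy.spatial.transform import Rotation as R
from cell import monitor,viewer,robot,finder
def cal(n):
    c=viewer.get_calibration(n); return np.array(c["K"]),cv2.Rodrigues(np.array(c["rvec"],float))[0],np.array(c["tvec"],float).ravel()
def c2w(n,p):
    K,r,t=cal(n); return (np.atleast_2d(p)-t)@r
def cloud(n,d):
    K,r,t=cal(n); v,u=np.mgrid[:480,:640]
    P=np.stack([(u-K[0,2])/K[0,0]*d,(v-K[1,2])/K[1,1]*d,d],-1)
    return (P-t)@r
E
python3 - <<'E'
from h import *
s=monitor.sense();print({k:np.round(v,3) for k,v in s.items()})
ims=[]
for n in("side","top"):
    im,d=viewer.grab_frame(n); np.savez(f"{n}0.npz",im=im,d=d); ims.append(im)
    K,r,t=cal(n);print(n,np.round(K.ravel(),1),np.round(-r.T@t,1),np.round(r[2],2))
    for l in("carrier","stand","cover","ball0_center","beaker","bottle_mid","bottle_rear"):
        for f in finder.find_in(n,l)[:6]: print(l,round(f["conf"],2),np.round(c2w(n,f["position"])[0],1))
cv2.imwrite("pics/s0.png",ims[0][...,::-1]);cv2.imwrite("pics/t0.png",ims[1][...,::-1])
E
```

```text
pics
{'clock': np.float64(0.0), 'q': array([ 1.232,  0.537, -0.004,  1.539,  0.003,  1.067, -0.071]), 'qd': array([-0.002, -0.001, -0.002,  0.002,  0.002,  0.001,  0.   ]), 'joint_torque': array([ 0.000e+00, -5.710e+01,  9.900e-01, -2.516e+01, -5.600e-02,
        1.800e-02,  0.000e+00]), 'tool_pos': array([ 174.944, -625.389,  237.84 ]), 'tool_rot': array([-0.001,  0.991,  0.136, -0.   ]), 'wrist_force': array([-0.206,  0.073,  0.474]), 'moment': array([-0.003,  0.022, -0.004]), 'finger_force': np.float64(0.0), 'grip_width': np.float64(87.951)}
side [556.4   0.  308.1   0.  556.4 239.2   0.    0.    1. ] [505.  961.7 770.1] [-0.   -0.79 -0.62]
carrier 0.57 [508.8 361.5  13. ]
stand 0.57 [481.1 125.3  14.2]
cover 0.66 [ 497.9 -295.2   32.2]
ball0_center 0.39 [509.3 124.6  22. ]
beaker 0.71 [454.2 -31.4  37.4]
beaker 0.28 [510.  362.7  14.6]
bottle_mid 0.93 [519.9 -26.6  86.4]
bottle_rear 0.83 [589.2 -43.8  79.5]
top [551.1   0.  310.8   0.  551.1 234.3   0.    0.    1. ] [ 215.2   52.1 1493. ] [ 0.21  0.   -0.98]
carrier 0.95 [515.6 352.1  12. ]
stand 0.9 [478.1 110.5  16.8]
cover 0.81 [ 508.1 -295.3   25.2]
beaker 0.9 [439.7 -40.5  55.5]
bottle_mid 0.76 [502.2 -52.3 125. ]
bottle_rear 0.8 [577.7 -63.6 121.8]
```

View pics/s0.png

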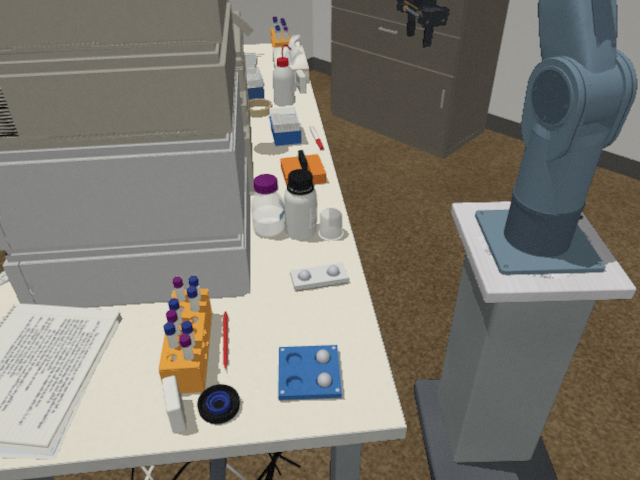

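View pics/t0.png

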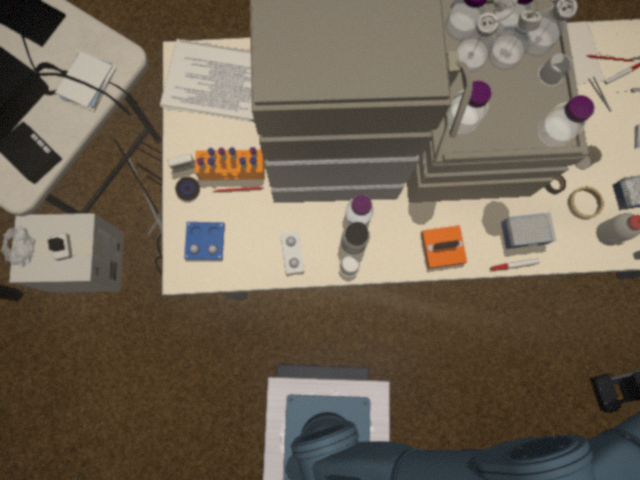

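The side view shows the carrier at (310,371). Its two robot-side wells are filled, and the empty ones are at about (294,356) and (294,381). The stand balls are at (304,275) and (333,271), and the cover is behind the bottle row at (304,168). The top view agrees: carrier (205,241), stand (292,253), cover (444,247). Next I'll fit the geometry from depth.

```bash
python3 - <<'E'
from h import *
from scipy.optimize import least_squares
g={"carrier":(510,362),"stand":(480,124),"cover":(505,-296)}
for n in("side","top"):
    z=np.load(n+"0.npz");W=cloud(n,z["d"].astype(float));hsv=cv2.cvtColor(z["im"],cv2.COLOR_RGB2HSV)
    K,r,t=cal(n)
    v,u=np.mgrid[:480,:640]
    cam=-r.T@t
    ray=np.stack([(u-K[0,2])/K[0,0],(v-K[1,2])/K[1,1],np.ones_like(u,float)],-1)@r
    for o,(x,y) in g.items():
        near=(abs(W[...,0]-x)<85)&(abs(W[...,1]-y)<85)&(z["d"]>0)
        H,S,V=hsv[...,0],hsv[...,1],hsv[...,2]
        if o=="carrier": m=near&(H>95)&(H<125)&(S>110)&(W[...,2]>9); zt=16
        elif o=="cover": m=near&(H<20)&(S>150)&(W[...,2]>22);zt=30
        else: m=near&(W[...,2]>9)&(W[...,2]<22)&(abs(W[...,1]-y)<75)&(V>100);zt=16
        P=W[m]; print(n,o,m.sum(),"z med",np.round(np.median(P[:,2]),1),"z p10/90",np.round(np.percentile(P[:,2],[10,90]),1))
        # intersect rays with plane at measured/expected height
        Q=(cam+ray*((zt-cam[2])/ray[...,2])[...,None])[m][:,:2]
        print("  rect plane",[np.round(a,1) for a in cv2.minAreaRect(Q.astype(np.float32))], "depth rect",[np.round(a,1) for a in cv2.minAreaRect(P[:,:2].astype(np.float32))])
        if o=="cover":
            k=near&(W[...,2]>45)&(V<90); Pk=W[k]; print("  grip",k.sum(),np.round(np.median(Pk,0),1),np.percentile(Pk[:,2],[5,95]).round(1),[np.round(a,1) for a in cv2.minAreaRect(Pk[:,:2].astype(np.float32))])
        else:
            b=(near&(W[...,2]>20)&(W[...,2]<40)&(abs(W[...,1]-y)<75)).astype(np.uint8)
            nn,lab=cv2.connectedComponents(b)
            for i in range(1,nn):
                B=W[lab==i]
                if len(B)<12: continue
                f=least_squares(lambda c:np.linalg.norm(B-c,axis=1)-12,B.mean(0)-[0,0,6],loss="soft_l1")
                print("  ball",len(B),np.round(f.x,1),"rms",np.round(np.std(f.fun),2),"uv",np.round([u[lab==i].mean(),v[lab==i].mean()]),"top",B[:,2].max().round(1))
    near=(abs(W[...,0]-515)<140)&(abs(W[...,1]+40)<70)&(W[...,2]>10)&(z["d"]>0)
    for a,bb in((400,475),(475,560),(560,625)):
        B=W[near&(W[...,0]>a)&(W[...,0]<bb)];print(" row",a,np.percentile(B,[2,98],axis=0).round().tolist())
E
```

```text
side carrier 2391 z med 15.2 z p10/90 [13.  17.1]
  rect plane [array([507.2, 357. ]), array([101.6, 109.1]), np.float64(0.8)] depth rect [array([507.1, 354. ]), array([101.8, 107.8]), np.float64(0.9)]
  ball 113 [482.2 328.   17.2] rms 1.22 uv [323. 355.] top 31.2
  ball 130 [481.8 378.3  17.5] rms 1.16 uv [324. 378.] top 30.8
side stand 886 z med 14.9 z p10/90 [12.1 17.4]
  rect plane [array([481.2, 115.8]), array([113.1,  58.7]), np.float64(9.9)] depth rect [array([481.3, 112.1]), array([112.4,  55.7]), np.float64(10.6)]
  ball 70 [451.7 105.3  16.6] rms 1.49 uv [333. 269.] top 31.8
  ball 77 [510.8 116.5  16.8] rms 1.75 uv [305. 274.] top 31.3
side cover 566 z med 28.6 z p10/90 [26.2 30.7]
  rect plane [array([ 510.5, -292. ]), array([101.6, 113.3]), np.float64(9.5)] depth rect [array([ 511.1, -300.2]), array([101.3, 112. ]), np.float64(10.1)]
  grip 82 [ 510.6 -287.4   56.9] [47.7 59.7] [array([ 510.2, -296.4]), array([11.2, 64. ]), np.float64(10.4)]
 row 400 [[425.0, -61.0, 11.0], [474.0, -19.0, 58.0]]
 row 475 [[483.0, -69.0, 13.0], [557.0, -18.0, 152.0]]
 row 560 [[562.0, -80
[... 460 characters left out ...]
, np.float64(10.5)] depth rect [array([485. ,  97.1]), array([117.8,  75.4]), np.float64(10.3)]
  ball 55 [512.6 114.7  18.6] rms 2.46 uv [290. 241.] top 35.4
  ball 55 [453.2 104.3  17.5] rms 2.5 uv [293. 263.] top 36.7
top cover 1186 z med 29.2 z p10/90 [25.  33.4]
  rect plane [array([ 509.2, -300.6]), array([102.7, 104. ]), np.float64(10.0)] depth rect [array([ 509.4, -301.3]), array([102.2, 106.3]), np.float64(10.2)]
  grip 106 [ 508.  -299.9   59. ] [48.9 63.5] [array([ 509. , -300.3]), array([11.7, 61.4]), np.float64(9.8)]
 row 400 [[425.0, -68.0, 14.0], [472.0, -23.0, 63.0]]
 row 475 [[482.0, -88.0, 27.0], [558.0, -22.0, 156.0]]
 row 560 [[562.0, -100.0, 29.0], [613.0, -32.0, 140.0]]
```

Both views agree on these positions:

| Item | Position (mm) | Check |
|---|---|---|
| Stand balls | (452.4, 104.8) and (511.7, 115.6), z about 17.5 | 60 mm apart |
| Carrier | centre about (507, 352.3), yaw about 0.8° | |
| Carrier balls | (482, 327.7) and (482, 378.3) | 50 mm apart |
| Cover grip | (509, -299.5) at 10°, top at 60 mm | |

I'll add a planning helper.

```bash
cat >> h.py <<'E'
def plan(*targets,start=None):
    """targets: (x,y,z,closing angle deg). Prints tool-frame units, one call per target"""
    s=monitor.sense()
    if start is None:
        p=np.array(s["tool_pos"]);q=s["tool_rot"];M=R.from_quat(np.r_[q[1:],q[0]]).as_matrix()
    else: p=np.array(start[:3],float);M=None;ang=start[3]
    if M is not None:
        ang=np.degrees(np.arctan2(M[1,1],M[0,1]))
        print("at",p.round(1),"closing",round(ang,2),"tilt",np.degrees(np.arccos(-M[2,2])).round(2))
    for T in targets:
        a=np.radians(ang);y=np.array([np.cos(a),np.sin(a),0]);z=np.array([0,0,-1.]);x=np.cross(y,z)
        d=np.array(T[:3])-p;da=(T[3]-ang+90)%180-90
        if len(T)>4: da=T[3]-ang
        print("->",T,"units",np.round([d@x/60,d@y/60,d@z/60,-da/8],3),"rows",np.ceil(max(np.linalg.norm(d)/62.5,abs(da)/10.7)))
        p=np.array(T[:3],float);ang=ang+da
E
python3 -c "
from h import *
plan((470,-400,238.7,-79.7),(470,-100,238.7,-79.7),(452.4,104.8,200,-79.7),(452.4,104.8,60,-79.7),start=(175.1,-626,238.7,-74.4))"
```

```text
-> (470, -400, 238.7, -79.7) units [ 5.747 -2.306  0.     0.662] rows 6.0
-> (470, -100, 238.7, -79.7) units [ 0.894 -4.919  0.    -0.   ] rows 5.0
-> (452.4, 104.8, 200, -79.7) units [ 0.322 -3.411  0.645 -0.   ] rows 4.0
-> (452.4, 104.8, 60, -79.7) units [ 0.     0.     2.333 -0.   ] rows 3.0
```

Emit:
drive_tool(series="0.9 -0.36 0 0.1; 1.8 -0.72 0 0.3; 2.7 -1.08 0 0.5; 3.6 -1.44 0 0.66; 4.5 -1.8 0 0.66", fingers=50, squeeze=15)

```text
clock: 1.42
tool_pos: [407.5, -448.0, 239.0]
tool_rot: [0.0, 0.996, 0.09, 0.0]
wrist_force: [-0.2, 0.1, 0.1]
grip_width: 44.2
finger_force: 0.0
```

```bash
python3 -c "
from h import *
print(monitor.sense()['clock'],monitor.sense()['q'])
plan((470,-250,235,-79.7),(470,20,235,-79.7),(452.4,104.8,120,-79.7),(452.4,104.8,40,-79.7))"
```

```text
1.425 [ 0.79800292  0.46073665 -0.05381157  1.65980707  0.02820928  1.02120178
 -0.65541548]
at [ 407.5 -448.   239. ] closing -79.67 tilt 0.04
-> (470, -250, 235, -79.7) units [ 1.617 -3.06   0.066  0.004] rows 4.0
-> (470, 20, 235, -79.7) units [ 0.805 -4.427  0.    -0.   ] rows 5.0
-> (452.4, 104.8, 120, -79.7) units [-0.036 -1.443  1.917 -0.   ] rows 3.0
-> (452.4, 104.8, 40, -79.7) units [ 0.     0.     1.333 -0.   ] rows 2.0
```

Emit:
drive_tool(series="0.4 -0.75 0 0; 0.8 -1.5 0 0; 1.2 -2.25 0 0; 1.62 -3.06 0.06 0")

```text
clock: 1.92
tool_pos: [469.3, -249.9, 235.5]
tool_rot: [0.0, 0.996, 0.09, 0.001]
wrist_force: [0.5, -0.5, 0.1]
grip_width: 44.0
finger_force: 0.0
```

Emit:
drive_tool(series="0.16 -0.88 0 0; 0.32 -1.77 0 0; 0.48 -2.66 0 0; 0.64 -3.54 0 0; 0.8 -4.43 0 0")

```text
clock: 2.55
tool_pos: [468.1, 20.6, 235.5]
tool_rot: [0.0, 0.996, 0.09, 0.0]
wrist_force: [1.7, -0.1, 1.3]
grip_width: 43.9
finger_force: 0.0
```

Emit:
drive_tool(series="0 -0.75 0.4 0; 0 -1.44 0.9 0; 0 -1.44 1.9 0; 0 -1.44 2.6 0; 0 -1.44 2.6 0")

```text
clock: 3.18
tool_pos: [450.4, 103.5, 77.1]
tool_rot: [0.0, 0.996, 0.09, -0.003]
wrist_force: [-0.3, -0.4, 1.9]
grip_width: 44.3
finger_force: 0.0
```

```bash
python3 -c "
from h import *
print(monitor.sense()['clock'],monitor.sense()['q'])
plan((452.4,104.8,40,-79.7),(452.4,104.8,17,-79.7))
im,d=viewer.grab_frame('side')
cv2.imwrite('pics/s1.png',cv2.resize(im[190:310,250:410,::-1],None,fx=5,fy=5,interpolation=2))"
```

```text
3.175 [-0.10738966  0.51005805 -0.26245617  2.1125744   0.242739    0.55271516
 -1.93569441]
at [450.4 103.5  77.1] closing -79.62 tilt 0.33
-> (452.4, 104.8, 40, -79.7) units [ 0.036 -0.015  0.619  0.011] rows 1.0
-> (452.4, 104.8, 17, -79.7) units [ 0.     0.     0.383 -0.   ] rows 1.0
```

View pics/s1.png

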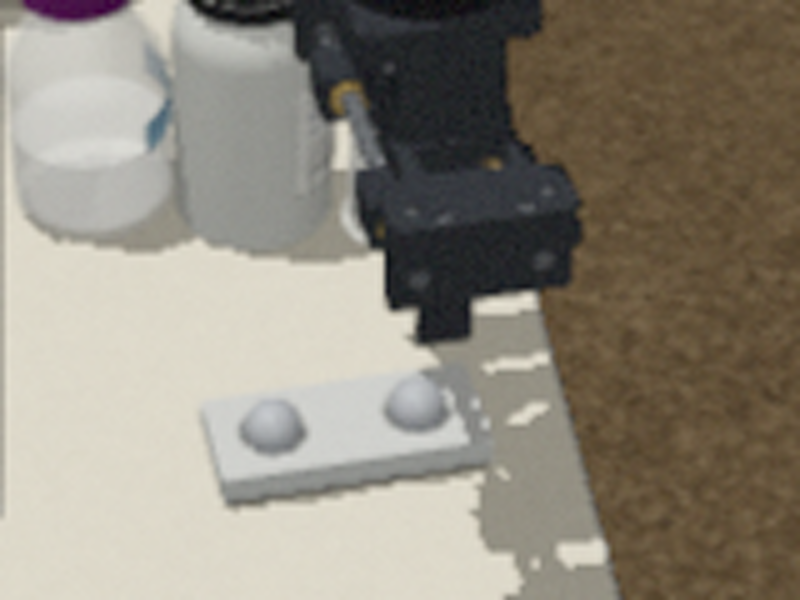

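The crop shows the gripper above the near ball (415,400), with the fingers clear of the bottles and the stand. Now I'll descend.

Emit:
drive_tool(series="0.03 -0.015 0.3 0; 0.03 -0.015 0.62 0; 0.03 -0.015 0.85 0; 0.03 -0.015 0.92 0; 0.03 -0.015 0.92 0")

```text
clock: 3.85
tool_pos: [454.6, 105.3, 24.4]
tool_rot: [-0.0, 0.996, 0.09, 0.0]
wrist_force: [0.0, 0.3, 0.1]
grip_width: 44.1
finger_force: 0.0
```

```bash
python3 -c "
from h import *
plan((452.4,104.8,17,-79.7))
print(monitor.sense()['wrist_force'])
im,d=viewer.grab_frame('side')
cv2.imwrite('pics/s2.png',cv2.resize(im[210:310,260:380,::-1],None,fx=6,fy=6,interpolation=2))"
```

```text
at [454.6 105.3  24.4] closing -79.66 tilt 0.04
-> (452.4, 104.8, 17, -79.7) units [-0.038  0.001  0.124  0.005] rows 1.0
[0.00883945 0.26559965 0.11190923]
```

View pics/s2.png

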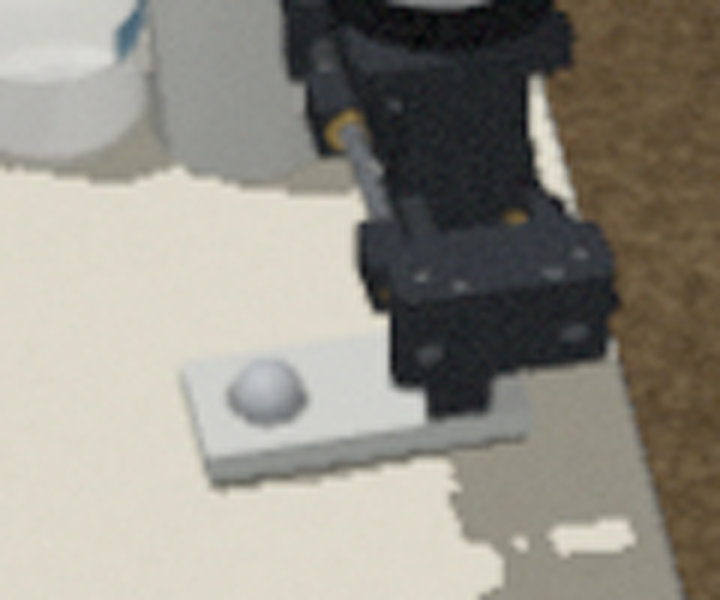

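The crop shows the finger beside the near ball on the stand, with the far ball at (268,390). I'll go down the last 7 mm and close.

Emit:
drive_tool(series="-0.037 0 0.06 0; -0.037 0 0.12 0; -0.037 0 0.12 0; -0.037 0 0.12 0")

```text
clock: 4.4
tool_pos: [452.0, 104.8, 16.6]
tool_rot: [-0.0, 0.996, 0.09, -0.0]
wrist_force: [0.4, 0.2, -0.6]
grip_width: 44.1
finger_force: 0.0
```

Emit:
drive_tool(series="0 0 0 0; 0 0 0 0; 0 0 0 0; 0 0 0 0; 0 0 0 0", fingers=10, squeeze=15)

```text
clock: 5.03
tool_pos: [452.1, 104.6, 16.7]
tool_rot: [0.0, 0.996, 0.09, 0.0]
wrist_force: [1.0, -0.9, 1.1]
grip_width: 22.4
finger_force: 15.0
```

Emit:
drive_tool(series="0 0 -0.05 0; 0 0 -0.1 0; 0 0 -0.2 0; 0 0 -0.3 0; 0 0 -0.3 0")

```text
clock: 5.65
tool_pos: [452.4, 104.9, 35.3]
tool_rot: [-0.0, 0.996, 0.09, 0.001]
wrist_force: [-0.3, -0.3, 0.0]
grip_width: 22.1
finger_force: 15.0
```

```bash
python3 -c "
from h import *
plan((452.4,104.8,17,-79.7))
im,d=viewer.grab_frame('side')
cv2.imwrite('pics/s3.png',cv2.resize(im[210:310,260:380,::-1],None,fx=6,fy=6,interpolation=2))"
```

```text
at [452.4 104.9  35.3] closing -79.65 tilt 0.06
-> (452.4, 104.8, 17, -79.7) units [-0.001  0.001  0.305  0.006] rows 1.0
```

View pics/s3.png

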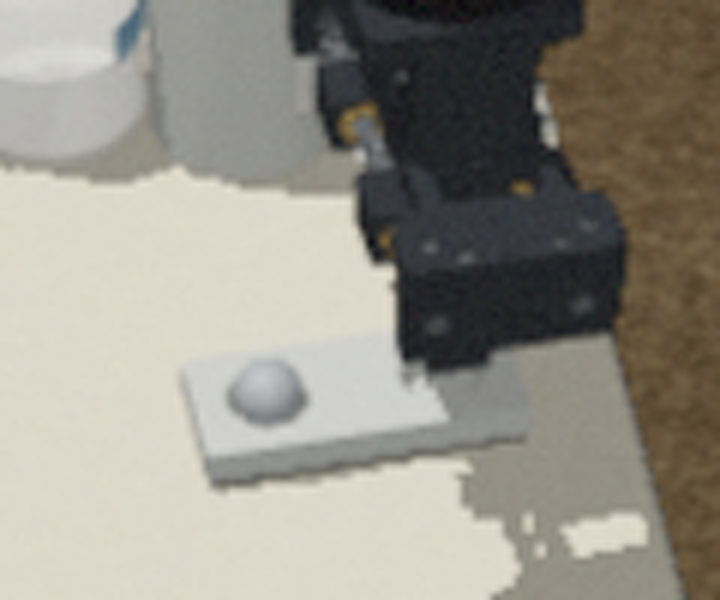

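The near seat is now empty and the force and width are steady, so the ball is held. I'll keep it low on the way to the far-left well and use a diagonal closing angle, which clears the neighbours and gives q7 margin.

```bash
python3 -c "
from h import *
plan((452.4,105,47,-70),(490,240,47,-45),(531.9,378,47,-45),(531.9,378,17,-45))"
```

```text
at [452.3 104.8  35. ] closing -79.66 tilt 0.04
-> (452.4, 105, 47, -70) units [ 0.003 -0.003 -0.199 -1.207] rows 1.0
-> (490, 240, 47, -45) units [ 1.358 -1.9    0.    -3.125] rows 3.0
-> (531.9, 378, 47, -45) units [ 2.12  -1.133  0.    -0.   ] rows 3.0
-> (531.9, 378, 17, -45) units [ 0.   0.   0.5 -0. ] rows 1.0
```

Emit:
drive_tool(series="0 0 -0.1 -0.4; 0 0 -0.2 -0.8; 0 0 -0.2 -1.2")

```text
clock: 6.08
tool_pos: [452.2, 104.8, 46.9]
tool_rot: [-0.0, 0.985, 0.174, 0.0]
wrist_force: [-0.4, 0.9, -0.9]
grip_width: 22.6
finger_force: 15.0
```

Emit:
drive_tool(series="0.25 -0.35 0 -0.6; 0.55 -0.76 0 -1.25; 0.82 -1.14 0 -1.9; 1.1 -1.52 0 -2.5; 1.36 -1.9 0 -3.12")

```text
clock: 6.7
tool_pos: [489.9, 242.7, 46.6]
tool_rot: [-0.0, 0.923, 0.385, 0.0]
wrist_force: [-0.3, -0.5, -0.2]
grip_width: 22.2
finger_force: 15.0
```

Emit:
drive_tool(series="0.5 -0.27 0 0; 1 -0.54 0 0; 1.5 -0.8 0 0; 1.95 -1.04 0 0; 2.12 -1.13 0 0")

```text
clock: 7.32
tool_pos: [531.2, 381.3, 46.6]
tool_rot: [-0.001, 0.923, 0.384, 0.0]
wrist_force: [0.3, 0.0, -0.8]
grip_width: 22.7
finger_force: 15.0
```

Emit:
drive_tool(series="0 0 0 0; 0 0 0 0")

```text
clock: 7.58
tool_pos: [531.9, 376.1, 46.3]
tool_rot: [0.001, 0.924, 0.382, -0.001]
wrist_force: [-0.3, 0.1, -0.8]
grip_width: 22.6
finger_force: 15.0
```

```bash
python3 -c "
from h import *
plan((531.9,378,17,-45));print(monitor.sense()['q'])
im,d=viewer.grab_frame('side')
cv2.imwrite('pics/s4.png',cv2.resize(im[300:420,250:390,::-1],None,fx=5,fy=5,interpolation=2))"
```

```text
at [531.9 376.1  46.3] closing -45.13 tilt 0.1
-> (531.9, 378, 17, -45) units [ 0.023 -0.022  0.489 -0.016] rows 1.0
[-0.42543487  0.81364807 -0.3838996   1.61907523  0.39527017  0.78827554
 -1.7701832 ]
```

View pics/s4.png

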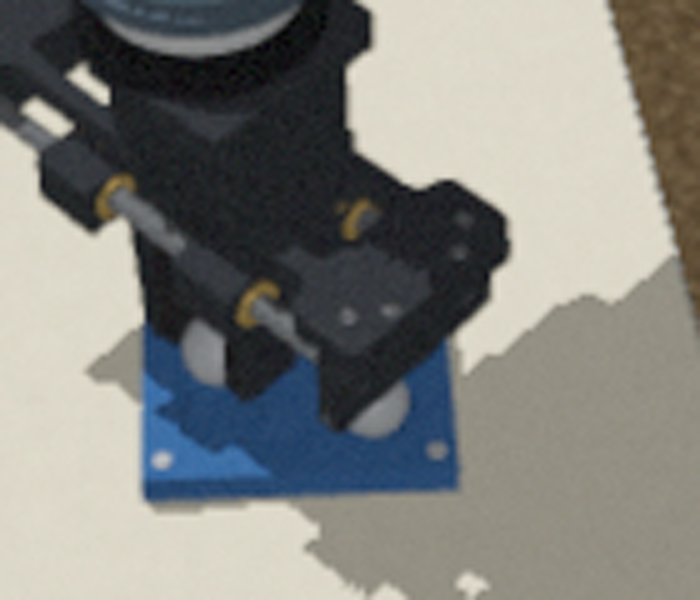

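The ball shows between the fingers at about (205,350), above the empty far-left well. I'll lower part way and measure the ball directly.

Emit:
drive_tool(series="0.01 -0.01 0.1 0; 0.015 -0.015 0.2 0; 0.015 -0.015 0.3 0; 0.015 -0.015 0.3 0")

```text
clock: 8.12
tool_pos: [531.6, 378.5, 27.9]
tool_rot: [0.0, 0.924, 0.382, -0.001]
wrist_force: [0.3, 0.4, -0.4]
grip_width: 22.7
finger_force: 15.0
```

```bash
cat >> h.py <<'E'
from scipy.optimize import least_squares
def balls(n,guess,zmin=20):
    im,d=viewer.grab_frame(n);d=d.astype(float);W=cloud(n,d);hsv=cv2.cvtColor(im,cv2.COLOR_RGB2HSV)
    for g in guess:
        m=(np.linalg.norm(W-g,axis=-1)<17)&(hsv[...,1]<70)&(hsv[...,2]>80)&(W[...,2]>zmin)&(d>0)
        B=W[m]
        if len(B)<10: print(n,g,"few",len(B));continue
        f=least_squares(lambda c:np.linalg.norm(B-c,axis=1)-12,np.array(g,float),loss="soft_l1",f_scale=1)
        print(n,g,len(B),f.x.round(1))
E
python3 -c "
from h import *
plan((531.9,378,17,-45))
p=monitor.sense()['tool_pos']
balls('side',[p,(482,328,18),(482,378,18)])
balls('top',[p,(482,328,18),(482,378,18)])"
```

```text
at [531.6 378.5  27.9] closing -45.08 tilt 0.08
-> (531.9, 378, 17, -45) units [-0.002  0.009  0.181 -0.011] rows 1.0
side [531.58036764 378.47667973  27.88217471] 78 [530.9 380.7  29.2]
side (482, 328, 18) few 0
side (482, 378, 18) few 0
top [531.58036764 378.47667973  27.88217471] few 0
top (482, 328, 18) few 0
top (482, 378, 18) 52 [482.9 376.5  17.4]
```

Emit:
drive_tool(series="0 0.01 0.06 0; 0 0.01 0.12 0; 0 0.01 0.18 0; 0 0.01 0.18 0")

```text
clock: 8.72
tool_pos: [532.2, 378.1, 17.4]
tool_rot: [0.0, 0.924, 0.382, -0.0]
wrist_force: [-0.3, 0.1, -0.1]
grip_width: 22.3
finger_force: 15.0
```

Emit:
drive_tool(series="0 0 0 0; 0 0 0 0; 0 0 0 0", fingers=48)

```text
clock: 9.1
tool_pos: [532.6, 378.6, 18.1]
tool_rot: [-0.0, 0.924, 0.382, 0.0]
wrist_force: [-0.4, -0.3, -0.2]
grip_width: 42.3
finger_force: 0.0
```

Emit:
drive_tool(series="0 0 -0.25 0; 0 0 -0.6 0; 0 0 -1 0; 0 0 -1 0")

```text
clock: 9.6
tool_pos: [534.1, 379.9, 81.3]
tool_rot: [-0.001, 0.924, 0.382, 0.003]
wrist_force: [-0.5, -0.1, -0.9]
grip_width: 42.3
finger_force: 0.0
```

```bash
python3 -c "
from h import *
plan((505,250,77,-45),(511.7,115.6,60,-79.7),(511.7,115.6,17,-79.7))
balls('side',[(532,378,18),(482,328,18)],16)
balls('top',[(532,378,18),(512,115,18)],16)"
```

```text
at [534.1 379.9  81.3] closing -45.1 tilt 0.32
-> (505, 250, 77, -45) units [-1.872  1.19   0.072 -0.013] rows 3.0
-> (511.7, 115.6, 60, -79.7) units [-1.505  1.663  0.283  4.338] rows 4.0
-> (511.7, 115.6, 17, -79.7) units [ 0.     0.     0.717 -0.   ] rows 1.0
side (532, 378, 18) 154 [531.7 379.1  17.4]
side (482, 328, 18) few 0
top (532, 378, 18) few 0
top (512, 115, 18) few 0
```

The first ball is seated at (531.7, 379.1, 17.4). Now the second one.

Emit:
drive_tool(series="-0.6 0.38 0 0; -1.25 0.8 0 0; -1.87 1.19 0.05 0; -1.87 1.19 0.05 0")

```text
clock: 10.2
tool_pos: [502.5, 243.7, 73.6]
tool_rot: [0.002, 0.925, 0.38, -0.002]
wrist_force: [-0.0, -0.2, 0.4]
grip_width: 42.3
finger_force: 0.0
```

Emit:
drive_tool(series="-0.3 0.33 0.05 0.9; -0.6 0.66 0.1 1.8; -0.9 1 0.15 2.7; -1.2 1.33 0.2 3.6; -1.5 1.66 0.25 4.34")

```text
clock: 10.82
tool_pos: [510.1, 114.7, 59.5]
tool_rot: [-0.0, 0.996, 0.087, -0.0]
wrist_force: [0.2, 0.3, 0.5]
grip_width: 42.2
finger_force: 0.0
```

Emit:
drive_tool(series="0 0 0.1 0; 0 0 0.2 0; 0 0 0.2 0; 0 0 0.2 0")

```text
clock: 11.32
tool_pos: [509.9, 115.5, 47.9]
tool_rot: [-0.0, 0.996, 0.09, -0.0]
wrist_force: [-0.3, 0.8, -0.2]
grip_width: 42.6
finger_force: 0.0
```

```bash
python3 -c "
from h import *
plan((511.7,115.6,17,-79.7))"
```

```text
at [509.9 115.5  47.9] closing -79.72 tilt 0.03
-> (511.7, 115.6, 17, -79.7) units [ 0.029  0.004  0.515 -0.002] rows 1.0
```

Emit:
drive_tool(series="0.03 0 0.2 0; 0.03 0 0.4 0; 0.03 0 0.5 0; 0.03 0 0.515 0; 0.03 0 0.515 0")

```text
clock: 11.95
tool_pos: [511.6, 114.9, 16.7]
tool_rot: [0.0, 0.996, 0.089, -0.0]
wrist_force: [-0.2, -0.8, -0.2]
grip_width: 42.4
finger_force: 0.0
```

Emit:
drive_tool(series="0 0 0 0; 0 0 0 0; 0 0 0 0; 0 0 0 0; 0 0 0 0", fingers=10)

```text
clock: 12.58
tool_pos: [511.8, 114.9, 17.0]
tool_rot: [0.0, 0.996, 0.089, 0.0]
wrist_force: [0.7, 0.0, -0.5]
grip_width: 22.7
finger_force: 15.0
```

Emit:
drive_tool(series="0 0 -0.05 0; 0 0 -0.15 0; 0 0 -0.3 0; 0 0 -0.5 0; 0 0 -0.5 0")

```text
clock: 13.2
tool_pos: [512.7, 115.1, 48.3]
tool_rot: [-0.0, 0.996, 0.089, 0.001]
wrist_force: [0.8, 0.1, 0.0]
grip_width: 22.5
finger_force: 15.0
```

```bash
python3 -c "
from h import *
plan((511.7,215,47,-45),(532.5,328.2,47,-45),(532.5,328.2,17,-45))
p=monitor.sense()['tool_pos']
balls('side',[p,(512,115,18)],16)"
```

```text
at [512.7 115.1  48.3] closing -79.82 tilt 0.13
-> (511.7, 215, 47, -45) units [ 0.278 -1.641  0.021 -4.353] rows 4.0
-> (532.5, 328.2, 47, -45) units [ 1.579 -1.089  0.    -0.   ] rows 2.0
-> (532.5, 328.2, 17, -45) units [ 0.   0.   0.5 -0. ] rows 1.0
side [512.68241329 115.12984109  48.28851625] few 0
side (512, 115, 18) few 7
```

Emit:
drive_tool(series="0.05 -0.33 0 -0.9; 0.11 -0.66 0 -1.8; 0.16 -1 0 -2.7; 0.22 -1.32 0 -3.6; 0.28 -1.64 0 -4.35")

```text
clock: 13.88
tool_pos: [510.6, 215.2, 46.7]
tool_rot: [-0.0, 0.923, 0.384, -0.0]
wrist_force: [-0.5, -0.0, -0.1]
grip_width: 22.4
finger_force: 15.0
```

Emit:
drive_tool(series="0.5 -0.35 0 0; 1 -0.7 0 0; 1.4 -0.96 0 0; 1.58 -1.08 0 0; 1.58 -1.08 0 0")

```text
clock: 14.5
tool_pos: [531.8, 327.7, 46.7]
tool_rot: [0.0, 0.924, 0.383, -0.0]
wrist_force: [0.3, -0.4, -0.5]
grip_width: 22.7
finger_force: 15.0
```

Emit:
drive_tool(series="0 0 0.1 0; 0 0 0.2 0; 0 0 0.3 0; 0 0 0.3 0")

```text
clock: 15.0
tool_pos: [531.7, 327.0, 28.3]
tool_rot: [0.0, 0.924, 0.382, -0.001]
wrist_force: [0.0, -0.8, -0.5]
grip_width: 22.6
finger_force: 15.0
```

```bash
python3 -c "
from h import *
plan((532.3,328.4,17,-45))
p=monitor.sense()['tool_pos']
balls('side',[p],16)"
```

```text
at [531.7 327.   28.3] closing -45.03 tilt 0.08
-> (532.3, 328.4, 17, -45) units [ 0.023 -0.01   0.188 -0.004] rows 1.0
side [531.73260258 326.98488414  28.29009301] 79 [530.7 328.8  28.6]
```

Emit:
drive_tool(series="0.01 -0.01 0.06 0; 0.015 -0.01 0.12 0; 0.015 -0.01 0.18 0; 0.015 -0.01 0.18 0")

```text
clock: 15.55
tool_pos: [532.2, 328.3, 17.8]
tool_rot: [0.0, 0.924, 0.383, -0.0]
wrist_force: [-0.7, -0.0, -0.5]
grip_width: 22.4
finger_force: 15.0
```

Emit:
drive_tool(series="0 0 0 0; 0 0 0 0; 0 0 0 0", fingers=48)

```text
clock: 15.92
tool_pos: [532.4, 328.7, 18.4]
tool_rot: [-0.0, 0.924, 0.383, 0.0]
wrist_force: [-0.4, -0.6, -0.3]
grip_width: 42.5
finger_force: 0.0
```

Emit:
drive_tool(series="0 0 -0.25 0; 0 0 -0.8 0; 0 0 -1.7 0; 0 0 -2.5 0; 0 0 -3.3 0")

```text
clock: 16.55
tool_pos: [532.3, 328.7, 219.1]
tool_rot: [-0.0, 0.924, 0.383, 0.001]
wrist_force: [0.4, 0.0, -0.6]
grip_width: 42.2
finger_force: 0.0
```

```bash
python3 -c "
from h import *
plan((480,120,235,-45),(470,-100,235,-20),(509,-299.5,235,10.1),(509,-299.5,90,10.1))
B=[(532,328,18),(532,378,18),(482,378,18),(482,328,18)]
balls('side',B,16);balls('top',B,16)
im,d=viewer.grab_frame('side')
cv2.imwrite('pics/s5.png',cv2.resize(im[200:420,250:410,::-1],None,fx=2.7,fy=2.7,interpolation=2))"
```

```text
at [532.3 328.7 219.1] closing -44.99 tilt 0.07
-> (480, 120, 235, -45) units [-3.076e+00  1.843e+00 -2.650e-01  1.000e-03] rows 4.0
-> (470, -100, 235, -20) units [-2.711  2.475  0.    -3.125] rows 4.0
-> (509, -299.5, 235, 10.1) units [-2.902  1.748  0.    -3.762] rows 4.0
-> (509, -299.5, 90, 10.1) units [ 0.     0.     2.417 -0.   ] rows 3.0
side (532, 328, 18) 138 [532.2 329.1  17.1]
side (532, 378, 18) 150 [531.5 379.1  17.2]
side (482, 378, 18) 156 [481.7 378.2  17.5]
side (482, 328, 18) 136 [482.4 328.1  17. ]
top (532, 328, 18) few 0
top (532, 378, 18) 12 [534.2 375.6  20.8]
top (482, 378, 18) 55 [482.5 377.3  18.1]
top (482, 328, 18) 28 [483.6 326.2  17.7]
```

View pics/s5.png

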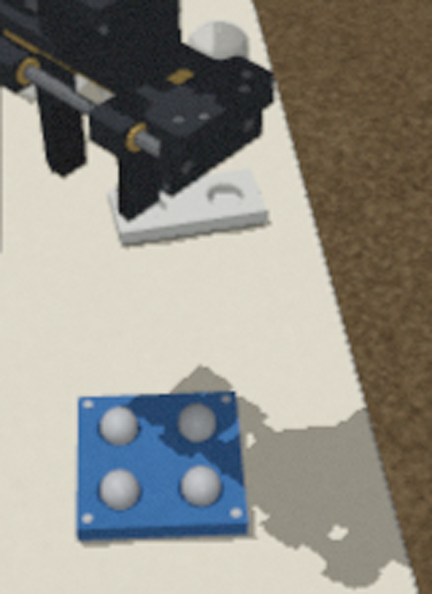

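All four wells hold balls at (120,425), (197,423), (120,489) and (201,485), with heights of about 17–18 mm. That puts the carrier centre at about (507.1, 352.8) with yaw about 0.9°. Next is the cover.

Emit:
drive_tool(series="-0.6 0.36 -0.1 0; -1.3 0.8 -0.26 0; -2.1 1.25 -0.26 0; -2.7 1.6 -0.26 0; -3.08 1.84 -0.26 0")

```text
clock: 17.32
tool_pos: [478.3, 117.3, 231.0]
tool_rot: [0.0, 0.924, 0.382, -0.001]
wrist_force: [1.1, -0.3, 0.8]
grip_width: 42.5
finger_force: 0.0
```

Emit:
drive_tool(series="-0.54 0.5 0 -0.6; -1.08 1 0 -1.2; -1.6 1.5 0 -1.9; -2.2 2 0 -2.5; -2.71 2.47 0 -3.12")

```text
clock: 17.95
tool_pos: [468.2, -101.5, 231.1]
tool_rot: [-0.001, 0.819, 0.574, -0.001]
wrist_force: [-0.1, 0.9, -0.2]
grip_width: 42.3
finger_force: 0.0
```

Emit:
drive_tool(series="-0.6 0.36 0 -0.75; -1.2 0.72 0 -1.5; -1.8 1.1 0 -2.3; -2.4 1.4 0 -3; -2.9 1.75 0 -3.76")

```text
clock: 18.58
tool_pos: [507.4, -300.7, 230.8]
tool_rot: [-0.001, 0.642, 0.767, -0.0]
wrist_force: [0.9, 0.7, -0.8]
grip_width: 42.5
finger_force: 0.0
```

Emit:
drive_tool(series="0 0 0.6 0; 0 0 1.3 0; 0 0 2.0 0; 0 0 2.2 0; 0 0 2.2 0")

```text
clock: 19.2
tool_pos: [508.1, -299.0, 99.5]
tool_rot: [-0.001, 0.642, 0.766, -0.0]
wrist_force: [0.6, -1.1, 0.7]
grip_width: 42.5
finger_force: 0.0
```

```bash
python3 -c "
from h import *
plan((509,-299.8,60,10.1),(509,-299.8,35,10.1))
for n in('side','top'):
  im,d=viewer.grab_frame(n); W=cloud(n,d.astype(float));hsv=cv2.cvtColor(im,cv2.COLOR_RGB2HSV)
  m=(abs(W[...,0]-509)<75)&(abs(W[...,1]+300)<75)&(hsv[...,0]<20)&(hsv[...,1]>150)&(W[...,2]>22)
  print([np.round(a,1) for a in cv2.minAreaRect(W[m][:,:2].astype(np.float32))],m.sum())
im,d=viewer.grab_frame('side')
cv2.imwrite('pics/s6.png',cv2.resize(im[90:240,240:370,::-1],None,fx=4,fy=4,interpolation=2))"
```

```text
at [ 508.1 -299.    99.5] closing 10.05 tilt 0.08
-> (509, -299.8, 60, 10.1) units [-0.016  0.012  0.659 -0.007] rows 1.0
-> (509, -299.8, 35, 10.1) units [ 0.     0.     0.417 -0.   ] rows 1.0
[array([ 510.7, -298.7]), array([102.2, 108.3]), np.float64(9.7)] 563
[array([ 503.2, -285. ]), array([122.2,  96.9]), np.float64(34.7)] 694
```

View pics/s6.png

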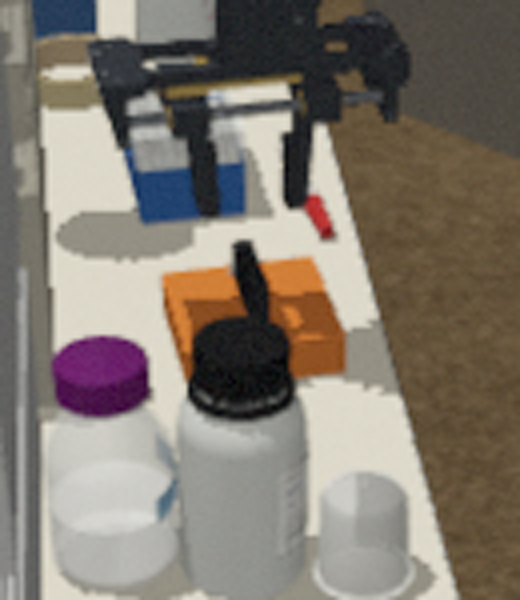

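The fingers straddle the black grip at (248,280), and the cover is undisturbed. Down and close.

Emit:
drive_tool(series="-0.02 0.02 0.4 0; -0.02 0.02 0.75 0; -0.02 0.02 0.97 0; -0.02 0.02 1.07 0; -0.02 0.02 1.07 0")

```text
clock: 19.98
tool_pos: [509.8, -300.2, 35.5]
tool_rot: [-0.0, 0.643, 0.766, -0.0]
wrist_force: [0.1, 0.6, -0.4]
grip_width: 42.6
finger_force: 0.0
```

Emit:
drive_tool(series="0 0 0 0; 0 0 0 0; 0 0 0 0; 0 0 0 0; 0 0 0 0", fingers=4, squeeze=40)

```text
clock: 20.6
tool_pos: [510.1, -300.4, 35.9]
tool_rot: [0.0, 0.643, 0.766, 0.0]
wrist_force: [-0.2, -0.3, 3.8]
grip_width: 13.3
finger_force: 40.0
```

```bash
python3 -c "
from h import *
plan((509,-300,60,10.1))"
```

```text
at [ 510.1 -300.4   35.9] closing 10.03 tilt 0.03
-> (509, -300, 60, 10.1) units [ 0.009 -0.017 -0.401 -0.009] rows 1.0
```

Emit:
drive_tool(series="0 0 -0.15 0; 0 0 -0.5 0; 0 0 -1.1 0; 0 0 -1.7 0; 0 0 -2.3 0")

```text
clock: 21.22
tool_pos: [509.8, -300.2, 176.1]
tool_rot: [0.0, 0.643, 0.766, 0.0]
wrist_force: [-0.6, 0.1, -1.6]
grip_width: 13.5
finger_force: 40.0
```

Emit:
drive_tool(series="0 0 -0.5 0; 0 0 -0.9 0; 0 0 -1.2 0; 0 0 -1.2 0; 0 0 -1.2 0")

```text
clock: 21.85
tool_pos: [509.2, -300.1, 244.8]
tool_rot: [-0.001, 0.643, 0.766, -0.0]
wrist_force: [0.6, 0.1, -1.5]
grip_width: 13.9
finger_force: 40.0
```

```bash
python3 -c "
from h import *
plan((495,-100,244,10.1),(490,110,244,10.1),(507,260,244,0.9),(507.1,352.8,200,0.9),(507.1,352.8,85,0.9))
for n in('side','top'):
  im,d=viewer.grab_frame(n); W=cloud(n,d.astype(float));hsv=cv2.cvtColor(im,cv2.COLOR_RGB2HSV)
  m=(abs(W[...,0]-509)<75)&(abs(W[...,1]+300)<75)&(hsv[...,0]<20)&(hsv[...,1]>150)&(d>0)
  print(n,m.sum(),np.percentile(W[m],[3,50,97],axis=0).round(1).tolist())
im,d=viewer.grab_frame('side')
cv2.imwrite('pics/s7.png',cv2.resize(im[0:240,200:440,::-1],None,fx=2.5,fy=2.5,interpolation=2))"
```

```text
at [ 509.2 -300.1  244.8] closing 10.03 tilt 0.09
-> (495, -100, 244, 10.1) units [ 3.325  0.348  0.013 -0.008] rows 4.0
-> (490, 110, 244, 10.1) units [ 3.46   0.532  0.    -0.   ] rows 4.0
-> (507, 260, 244, 0.9) units [2.412 0.717 0.    1.15 ] rows 3.0
-> (507.1, 352.8, 200, 0.9) units [ 1.546  0.026  0.733 -0.   ] rows 2.0
-> (507.1, 352.8, 85, 0.9) units [ 0.     0.     1.917 -0.   ] rows 2.0
side 1084 [[455.0, -340.6, 212.9], [509.3, -259.5, 236.0], [560.9, -241.8, 239.6]]
top 787 [[454.8, -344.6, 231.8], [486.2, -273.8, 237.7], [547.5, -248.2, 317.5]]
```

View pics/s7.png

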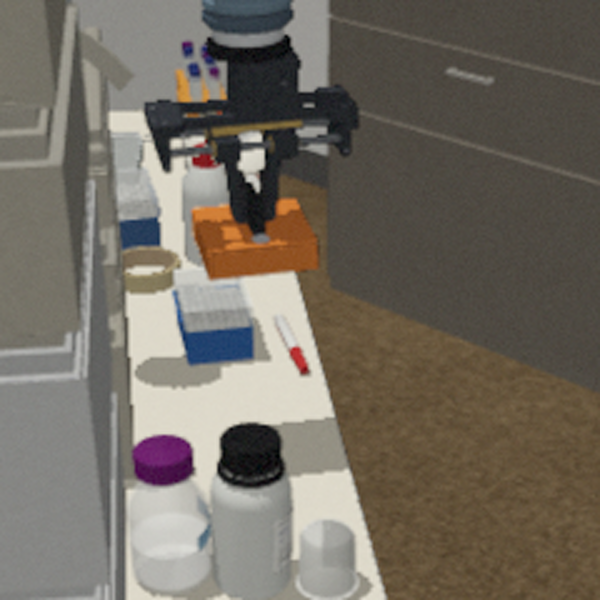

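The cover is held level at (255,235), with the rim at about 209 mm and the row untouched. Carrying it across, then down over the carrier.

Emit:
drive_tool(series="0.4 0.04 0 0; 1.1 0.12 0 0; 1.85 0.2 0 0; 2.6 0.28 0 0; 3.33 0.35 0 0")

```text
clock: 22.62
tool_pos: [494.9, -96.7, 245.4]
tool_rot: [-0.0, 0.642, 0.767, 0.0]
wrist_force: [0.9, 0.7, -1.3]
grip_width: 13.4
finger_force: 40.0
```

Emit:
drive_tool(series="0.7 0.1 0 0; 1.4 0.2 0 0; 2.1 0.32 0 0; 2.8 0.43 0 0; 3.46 0.53 0 0")

```text
clock: 23.25
tool_pos: [489.5, 112.8, 245.5]
tool_rot: [-0.0, 0.642, 0.767, -0.0]
wrist_force: [0.5, -0.6, -1.8]
grip_width: 13.9
finger_force: 40.0
```

Emit:
drive_tool(series="0.6 0.18 0 0.25; 1.1 0.33 0 0.5; 1.6 0.48 0 0.8; 2.1 0.62 0 1; 2.41 0.72 0 1.15")

```text
clock: 23.88
tool_pos: [506.3, 262.9, 245.4]
tool_rot: [-0.001, 0.701, 0.713, -0.0]
wrist_force: [-0.2, 1.4, -1.5]
grip_width: 13.6
finger_force: 40.0
```

Emit:
drive_tool(series="0.4 0 0.1 0; 0.8 0.01 0.3 0; 1.2 0.02 0.6 0; 1.54 0.03 1 0; 1.54 0.03 1.4 0")

```text
clock: 24.5
tool_pos: [506.2, 355.7, 160.8]
tool_rot: [-0.001, 0.701, 0.714, 0.0]
wrist_force: [0.4, -0.5, -2.3]
grip_width: 13.9
finger_force: 40.0
```

Emit:
drive_tool(series="0 0 0.4 0; 0 0 0.7 0; 0 0 0.9 0; 0 0 0.9 0; 0 0 0.9 0")

```text
clock: 25.12
tool_pos: [509.0, 352.9, 108.4]
tool_rot: [0.0, 0.702, 0.712, 0.001]
wrist_force: [1.0, 0.3, -2.1]
grip_width: 13.8
finger_force: 40.0
```

```bash
cat > c.py <<'E'
from h import *
plan((507.1,352.8,62,0.9))
print(monitor.sense()['finger_force'])
for n in('side','top'):
  im,d=viewer.grab_frame(n); d=d.astype(float); W=cloud(n,d);hsv=cv2.cvtColor(im,cv2.COLOR_RGB2HSV)
  near=(abs(W[...,0]-507)<85)&(abs(W[...,1]-352)<85)&(d>0)
  o=near&(hsv[...,0]<20)&(hsv[...,1]>150); P=W[o]
  zt=np.percentile(P[:,2],90); T=P[P[:,2]>zt-7]
  print(n,o.sum(),"z",np.percentile(P[:,2],[2,50,98]).round(1),[np.round(a,1) for a in cv2.minAreaRect(T[:,:2].astype(np.float32))],np.percentile(T[:,:2],[1,99],axis=0).round(1).tolist())
  b=near&(hsv[...,0]>95)&(hsv[...,0]<125)&(hsv[...,1]>110);Q=W[b]
  if len(Q)>20: print("  blue",len(Q),np.percentile(Q,[1,99],axis=0).round(1).tolist())
  if n=='side': cv2.imwrite('pics/last.png',cv2.resize(im[220:440,200:440,::-1],None,fx=2.7,fy=2.7,interpolation=2))
  if n=='side': B=[(532,378,18),(482,378,18)]
E
python3 c.py
```

```text
at [509.  352.9 108.4] closing 0.83 tilt 0.07
-> (507.1, 352.8, 62, 0.9) units [-0.001 -0.032  0.773 -0.009] rows 1.0
39.999725734815
side 2757 z [ 76.9 101.3 111.4] [array([509.3, 352.4]), array([102. , 105.5]), np.float64(0.8)] [[459.1, 307.1], [559.0, 404.2]]
  blue 1270 [[457.3, 357.6, 4.3], [557.3, 407.3, 267.1]]
top 171 z [ 94.  101.8 109.1] [array([467.2, 346.1]), array([91.6, 28.9]), np.float64(69.1)] [[457.5, 303.2], [482.0, 391.3]]
```

View pics/last.png

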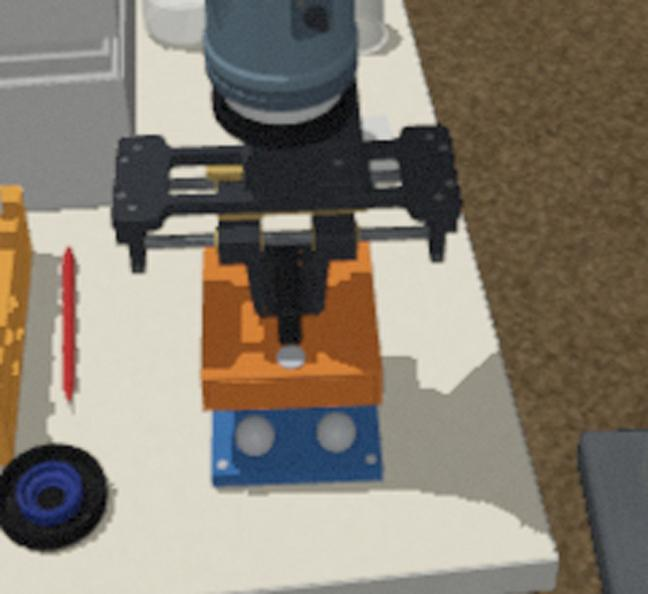

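The cover is level and square above the carrier. In the same camera view it sits about 2 mm too far in x. Now the final slow descent to a rim height of about 26 mm.

Emit:
drive_tool(series="0 -0.03 0.15 0; 0 -0.03 0.3 0; 0 -0.03 0.45 0; 0 -0.03 0.6 0; 0 -0.03 0.6 0")

```text
clock: 25.85
tool_pos: [506.4, 352.0, 70.5]
tool_rot: [-0.0, 0.702, 0.712, -0.001]
wrist_force: [-0.0, -0.6, -2.1]
grip_width: 13.8
finger_force: 40.0
```

Emit:
drive_tool(series="0 0 0.05 0; 0 0 0.1 0; 0 0 0.15 0; 0 0 0.17 0; 0 0 0.17 0")

```text
clock: 26.48
tool_pos: [506.9, 352.4, 61.3]
tool_rot: [-0.0, 0.702, 0.712, -0.0]
wrist_force: [-0.2, -0.2, -2.2]
grip_width: 13.5
finger_force: 40.0
```

Emit:
drive_tool(series="0 0 0 0; 0 0 0 0; 0 0 0 0")

```text
clock: 26.85
tool_pos: [506.9, 352.4, 61.5]
tool_rot: [0.0, 0.702, 0.712, 0.0]
wrist_force: [-0.5, -0.1, -1.6]
grip_width: 13.7
finger_force: 40.0
```

```bash
python3 c.py
```

```text
at [506.9 352.4  61.5] closing 0.83 tilt 0.0
-> (507.1, 352.8, 62, 0.9) units [ 0.006  0.003 -0.009 -0.009] rows 1.0
39.99981011264026
side 2580 z [29.8 54.4 75. ] [array([506.9, 355.3]), array([101.4,  99.6]), np.float64(1.1)] [[456.8, 311.7], [557.3, 403.9]]
  blue 524 [[457.3, 378.8, 4.0], [556.9, 408.1, 223.2]]
top 235 z [ 42.9  54.8 158.2] [array([471.1, 343.8]), array([94.7, 27. ]), np.float64(81.3)] [[456.0, 297.6], [482.0, 389.1]]
```

View pics/last.png

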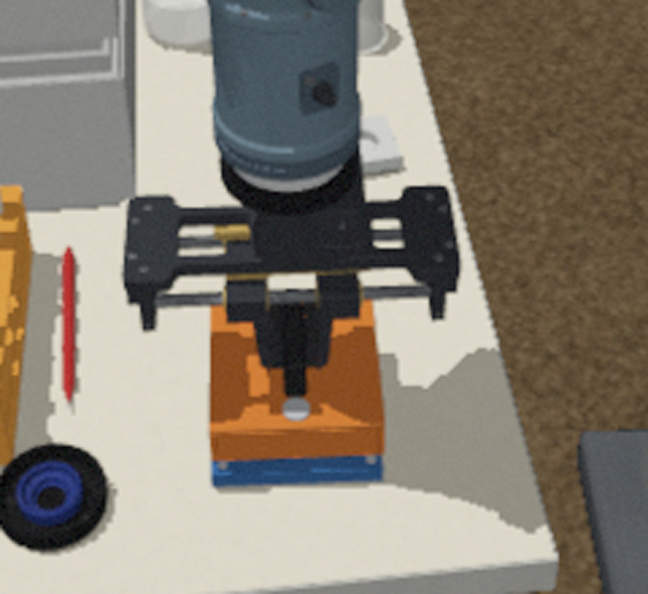

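Cover x matches the carrier (456.8–557.3 against 457.3–556.9) and the rim is at about 25.6 mm. One more check on y, comparing the front faces.

```bash
python3 -c "
from h import *
im,d=viewer.grab_frame('side');d=d.astype(float);W=cloud('side',d);hsv=cv2.cvtColor(im,cv2.COLOR_RGB2HSV)
near=(abs(W[...,0]-507)<45)&(abs(W[...,1]-405)<15)&(d>0)
o=near&(hsv[...,0]<20)&(hsv[...,1]>150)&(W[...,2]>31)&(W[...,2]<48)
b=near&(hsv[...,0]>95)&(hsv[...,0]<125)&(hsv[...,1]>110)&(W[...,2]>3)&(W[...,2]<12)
for m in(o,b): print(m.sum(),np.median(W[m],0).round(2),W[m].std(0).round(2))
"
```

```text
383 [507.37 402.59  39.79] [25.97  1.02  4.94]
122 [506.3  404.88   9.26] [24.63  1.15  2.03]
```

The cover sits about 2 mm short in y, so I'll nudge it 1.5 mm.

Emit:
drive_tool(series="0.01 0 0 0; 0.025 0 0 0; 0.025 0 0 0; 0.025 0 0 0; 0.025 0 0 0")

```text
clock: 27.62
tool_pos: [506.9, 353.8, 61.4]
tool_rot: [0.0, 0.702, 0.712, -0.0]
wrist_force: [-0.4, -0.1, -1.9]
grip_width: 14.2
finger_force: 40.0
```

Emit:
drive_tool(series="0 0 0 0; 0 0 0 0")

```text
clock: 27.88
tool_pos: [506.9, 353.9, 61.4]
tool_rot: [-0.0, 0.702, 0.712, 0.0]
wrist_force: [0.6, -0.4, -1.7]
grip_width: 13.5
finger_force: 40.0
```

```bash
python3 -c "
from h import *
plan((507.1,353.5,61.5,0.9));print(robot.finish_job())"
```

```text
at [506.9 353.9  61.4] closing 0.83 tilt 0.0
-> (507.1, 353.5, 61.5, 0.9) units [-0.007  0.003 -0.001 -0.009] rows 1.0
the job is handed in; nothing more can be done
None
```

I handed the job in at about 28 s, and no verdict came back: all four wells hold a ball, and the cover is gripped, level and square with the block, its rim about 1 cm above the top face by my measurements.

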